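# Tare the scale and tip a tray of fired pieces into its bowl

## Robot

A 7-joint arm with a two-finger parallel gripper is mounted at the origin on the work surface. World frame = base frame: x ahead of the robot, y to its left, z up, the work surface at z = 0. Lengths are in m, angles in rad, forces in N, time in s.
With the tool pointing down it reaches from about 0.425 to 0.825 m from the base axis. Payload 3.6 kg.
Tool frame: the origin (TCP) lies where the fingers leave the gripper's body, on its centre line; the fingertips stand 73 mm ahead of it and the grasp point (between the pads) lies 54 mm ahead of it (bot.tip_reach is the distance from the TCP to the fingertips, in m); z points along the fingers, y is the line along which they close (so a half turn about z gives the same grasp; the last joint's range is limited). The gripper opens to 85 mm and grips with 20 to 120 N. Pads are 22 mm wide; open, the fingers measure 114 mm over their backs; the gripper's body (76 mm by 85 mm) begins 54 mm behind the grasp point. The pads swing forward as they close: fully open they stand 13 mm farther back than shut.
Start: joints at [-1.341, 0.615, -0.013, 1.423, 0.008, 1.103, -0.04], TCP at [0.165, 0.629, 0.304] pointing down, gripper open.
Joint ranges: [-3.12, 3.12], [-0.3, 2.06], [-1.34, 1.32], [0.26, 2.42], [-1.36, 4.5], [0.01, 1.98], [-2.84, 2.84]. Speed limits (rad/s): [2.79, 2.79, 3.14, 3.14, 3.14, 3.14, 3.14].

## Interface

Orientations are given as [roll, pitch, yaw] about the fixed x, y, z axes, in that order (R = Rz(yaw) Ry(pitch) Rx(roll)).
In Python, from plant import bot gives the robot as it stands.
- The arm moves only by the shell command python3 -m pendant 'ROWS' [OPENING] [FORCE]. ROWS is JSON, a list of rows, each an object of numbers: "dx", "dy", "dz": the shift along the world's x, y, z in m; "roll": the turn about the world's z in degrees. In form: [{"dx": .., "dy": .., "dz": .., "roll": ..}, ...]. A call has 1 to 8 rows; each row is the pose to reach, as a shift and turn from the pose commanded when the call began; what a row does not reach only later rows make up. A row lasts 1/8 s, in which the tool goes at most 62.5 mm and 10.7 degrees, less where a joint would pass 70% of its speed; a pose out of reach is approached as far as the arm can. A call with a gripper value outside its range is refused whole. OPENING is the opening, from 0 (shut) to 1 (fully open), set as the call begins (- or left out, the last holds). The fingers move at their own pace and stop on an object; FORCE is the grip in N (left out, the last holds). Time passes only in rows, so rows that repeat a pose let the fingers close. It gives the time, the measured TCP pose, the force, the opening and the grip force at its end, in the units of the state.
- bot.get_obs(): the state, without advancing time (a new reading comes with each control period).
- bot.camera(name): name is "scene" or "top" or "wrist"; returns a dict with "image" (420x560x3 uint8, blue, green, red), "fx", "fy", "cx", "cy" (pixels), "xyz" and "orientation" of the camera in the world. Camera axes: x right, y up, looking along -z (the intrinsics and any distortion apply to the point x, -y, -z); pixel columns grow to the right and rows downward; lengths in m; the calibration is good to about 2 mm. The wrist camera is an equidistant fisheye: a pixel r from the principal point sees the ray r / f radians off the axis. A picture is of the moment at which its call begins. There is no depth.
- bot.sign_off(): hands the job in; it is judged then, once.
Trained networks look in a picture, given as the dict that the camera call returned (one of the last four; its "shot" number tells which), for a name from the list of things; names that differ only in an ending like _2 or _b are one class to them, and where a whole thing is asked for, a point or a joint stands for the part that bears it (a point fixed in the world has none). Each returns a list of dicts, best first, with "conf" (0 to 1); they miss things now and then, are a little off and sometimes report something else, mostly with a low value. They report only what shows in the picture. A call takes as long as a camera call. They do not tell look-alikes from the thing itself.
- bot.search_frame(target, picture): "box" ([left, top, right, bottom] in pixels, round what is visible of it).
- bot.pinpoint(target, picture): "position" ([column, row] in pixels: a listed point, or the origin of a listed thing).
The state is a dict: "t": time; "joint_pos": joint angles; "joint_velocities": joint speeds; "joint_torque": joint torques, N m; "tool_pos": TCP position; "orientation": TCP orientation; "force": force on the tool from outside, world axes, zero at the start; "ft_torque": the same for the moment, N m; "opening": opening from 0.0 (shut) to 1.0 (fully open); "gripper_force": force on a finger pad.
Only numpy, scipy, OpenCV 4.12 (cv2) and the standard library are available. Lean on these libraries where they do the work, as an engineer would, in place of code of your own. Each camera call takes 0.05 s, during which the arm holds its last target. There are 200 camera calls.

## Task

Weigh this batch of fired clay pieces: first turn the knob in the middle of the scale's dial until the needle reads zero with the bowl still empty. Then lift the tray, which has a wooden grip at its rear, with all five pieces on it and tip it close over the rim so that they slide gently off into the bowl, without overloading the scale. Leave the dial at that setting, set the empty tray back flat on the table clear of the scale, and leave everything else alone.

Things in the scene. Friction and masses are not known exactly. Their poses are not given: they have to be found in the camera images.
- scale: white plastic spring scale, fixed, for up to 500 g, footprint about 275 x 170 mm. Origin: on the table under the housing. Its own -x points to its sloped dial head, +x to the bowl (bowl axis at local x = +45 mm, dial centre at local x = -111 mm). The housing under the bowl is 52 mm high.
- bowl_floor (a point): centre of the inner floor of the round steel bowl that is part of the scale's sprung carrier, 68 mm above the table. The inner floor is about 110 mm across, the wall flares to the rim.
- bowl_rim (a point): centre of the bowl's mouth, level with its rim: 186 mm outer diameter, 3 mm wall, 52 mm above the inner floor, 120 mm above the table.
- pan (a joint): how far the bowl has sunk on its spring, m: 0 empty, 10 mm for a load of 500 g (490 N/m), stop at 13 mm.
- pointer (a joint): angle of the thin dark steel needle over the dial card, rad, clockwise positive seen from outside: 0 with the bowl empty (it then points uphill, to the scale's own +x), 6.28 for 500 g. It is geared to the bowl and cannot be set by hand.
- dial (a joint): angle of the white dial card (110 mm across, black marks every 10 g, one broad zero bar with a crossbar), rad, clockwise positive seen from outside. It turns with the knob, without end stops, and stays where left (friction 0.05 N m). Zero bar under the empty scale's needle at 0 (or 6.28, -6.28: the same place). It starts 1.6 to 2.8 rad clockwise of that.
- knob (a point): centre of the flat top of the black fluted tare knob in the middle of the dial card: 36 mm in diameter, 30 mm high; the card's face lies 32 mm below this point, the needle 31 mm. z is the turning axis, pointing outward, leaning 20 degrees from vertical towards the scale's own -x, away from the bowl. x points to the card's zero bar.
- tray: aluminium sorting tray, loose, 156 x 120 mm outside, floor 3 mm thick, side and rear walls 25 mm high and 3 mm thick, about 170 g. Origin: centre of its underside. +x points to its open front edge (no wall there), z up. At the rear (-x) stands a wooden grip leaning back by 30 degrees.
- tray_lip (a point): middle of the tray's open front edge, on the upper face of the floor, 78 mm in +x from the tray's origin, 3 mm above its underside.
- tray_grip (a point): middle of the wooden grip, at tray (-98, 0, 55) mm, axes as the tray's. The grip is a slab 14 mm thick, 80 mm wide (along the tray's y), 62 mm long, that rises from its foot at tray (-78, 0, 20) mm to its top end at (-109, 0, 74) mm: leaning back to the tray's -x, 30 degrees off the tray's vertical. This point is 40 mm up from the foot, 22 mm from the top end.
- tray_floor (a point): centre of the tray's floor, upper face.
- block: fired terracotta rectangular block 34 x 24 x 14 mm, about 22 g, loose on the tray. Origin: centre of its underside. It begins to slide when the tray tips by somewhere between 14 and 31 degrees, not all pieces at once.
- disc: fired terracotta flat disc, 32 mm across, 13 mm thick, about 22 g, loose on the tray. Origin: centre of its underside. It begins to slide when the tray tips by somewhere between 14 and 31 degrees, not all pieces at once.
- dome: fired terracotta dome, 32 mm across, 16 mm high, about 22 g, loose on the tray. Origin: centre of its underside. It begins to slide when the tray tips by somewhere between 14 and 31 degrees, not all pieces at once.
- star: fired terracotta six-pointed star, 34 mm across, 13 mm thick, about 22 g, loose on the tray. Origin: centre of its underside. It begins to slide when the tray tips by somewhere between 14 and 31 degrees, not all pieces at once.
- ell: fired terracotta L-shaped piece, 32 x 28 x 15 mm, about 22 g, loose on the tray. Origin: centre of its underside. It begins to slide when the tray tips by somewhere between 14 and 31 degrees, not all pieces at once.
- brush: flat brush, 190 mm long, 42 mm wide, 20 mm high, lying on the table between tray and scale; origin in the middle of its underside, bystander to be left alone.
- jar: glass jar with steel cap, 60 mm across, 85 mm high, bystander to be left alone. Origin: centre of its underside.
- dish: small black dish, 92 mm across, 26 mm high, bystander to be left alone. Origin: centre of its underside.
- tub: clear plastic tub, 100 x 150 x 55 mm, bystander to be left alone. Origin: centre of its underside.
- cup: white cup, 72 mm across, 85 mm high, bystander to be left alone. Origin: centre of its underside.
- rib: flat wooden rib, about 125 x 45 x 6 mm, bystander to be left alone. Origin: centre of its underside.
- knife: clay knife, 175 mm long, 10 mm high, bystander to be left alone. Origin: centre of its underside.
Things that resemble listed ones, but are neither listed nor needed, are in the scene too. Leave any purple look-alike of the tray alone.

How it is judged:
By the outcome, as a careful person would: the job done as asked, in the order asked, and still so for the second after the job is handed in, with the robot touching nothing.
It also fails if it takes over 72 s, if anything falls off the work surface, if the arm or the gripper's body presses on something with over 40 N, if the wrist force passes 120 N, or if a joint passes its speed limit or range.

## Working session

There is one attempt and no reset: what is moved stays moved. The work goes in short steps, Python scripts to look and compute and a shell command to move; the robot and the scene stay as the last step left them, time stands still between calls to the robot, and variables do not carry over. Pictures are saved under pics/ and viewed, at most 10 in all, crops included, and the job is handed in when it is done.

```bash
mkdir -p pics
cat > h.py <<'E'
import numpy as np, cv2, sys
from scipy.spatial.transform import Rotation as R
from scipy.optimize import least_squares
sys.path.insert(0,'.')
from plant import bot
def cam(n,save=None):
    p=bot.camera(n); p['n']=n
    if save: cv2.imwrite(f'pics/{save}.png',p['image'])
    return p
def rot(o):
    o=np.array(o); 
    return R.from_euler('xyz',o).as_matrix() if o.shape==(3,) else (o if o.shape==(3,3) else R.from_quat(o).as_matrix())
def ray(p,px):
    x=(px[0]-p['cx'])/p['fx']; y=(px[1]-p['cy'])/p['fy']
    if p['n']=='wrist':
        r=np.hypot(x,y)+1e-12; d=np.array([x/r*np.sin(r),-y/r*np.sin(r),-np.cos(r)])
    else: d=np.array([x,-y,-1.])
    d=rot(p['orientation'])@d
    return np.array(p['xyz']),d/np.linalg.norm(d)
def proj(p,X):
    c=rot(p['orientation']).T@(np.array(X)-p['xyz']); x,y,z=c[0],-c[1],-c[2]
    if p['n']=='wrist':
        r=np.hypot(x,y)+1e-12; t=np.arctan2(r,z); x,y=x/r*t,y/r*t
    else: x,y=x/z,y/z
    return np.array([p['cx']+p['fx']*x,p['cy']+p['fy']*y])
def at_z(p,px,z):
    o,d=ray(p,px); return o+d*(z-o[2])/d[2]
def tri(obs):
    A=0;b=0
    for p,px in obs:
        o,d=ray(p,px); M=np.eye(3)-np.outer(d,d); A=A+M; b=b+M@o
    X=np.linalg.solve(A,b)
    return X,[float(np.linalg.norm(proj(p,X)-px)) for p,px in obs]
E
python3 - <<'E'
from h import *
print(bot.get_obs())
P=[cam(n,n+'0') for n in ('scene','top','wrist')]
for p in P: print(p['n'],p['xyz'],p['orientation'],p['fx'],p['cx'],p['cy'],[k for k in p if k!='image'])
for t in ['scale','bowl_floor','bowl_rim','knob','tray','tray_lip','tray_grip','tray_floor','block','disc','dome','star','ell','brush','jar','dish','tub','cup','rib','knife']:
    for p in P[:2]:
        print(t,p['n'],[(np.round(r['position']).tolist(),round(r['conf'],2)) for r in bot.pinpoint(t,p)[:3]])
im=np.hstack([P[0]['image'],P[1]['image']]); 
cv2.imwrite('pics/a.png',cv2.resize(P[0]['image'],(800,600))); cv2.imwrite('pics/b.png',cv2.resize(P[1]['image'],(800,600)))
E
```

```text
{'t': 0.0, 'joint_pos': array([-1.34050641,  0.61591788, -0.01268963,  1.42491159,  0.00810405,
        1.10341276, -0.04039392]), 'joint_velocities': array([ 0.00118369,  0.00022433, -0.00052588, -0.00176205, -0.00175841,
        0.00181459,  0.00094389]), 'joint_torque': array([ 1.77690235e-04, -4.69215953e+01,  2.58980384e-01, -1.71035171e+01,
        9.89016466e-03,  9.54237679e-03,  4.22413763e-06]), 'tool_pos': array([0.16489013, 0.62813177, 0.30273437]), 'orientation': array([-3.13899256e+00, -4.05573958e-07,  2.88493711e+00]), 'force': array([1.14410326, 0.1898926 , 0.20981457]), 'ft_torque': array([0.01941409, 0.00936843, 0.03858365]), 'gripper_force': 0.0, 'opening': 0.9963449284691732}
scene [ 1.00179412 -0.56603767  0.77330285] [0.84338066 0.01785699 0.73082952] 407.98752176514824 277.61599697525594 212.95373510364314 ['fx', 'fy', 'cx', 'cy', 'xyz', 'orientation', 'shot', 'n']
top [0.25865045 0.00655039 1.35111095] [ 0.18335449 -0.01194293 -1.55386222] 502.01528004658684 282.2237673785423 208.52729360333961 ['fx', 'fy', 'cx', 'cy', 'xyz', 'orientation', 'shot', 'n']
wrist
[... 1512 characters left out ...]
.0, 301.0], 0.76), ([244.0, 286.0], 0.6)]
star top [([378.0, 217.0], 0.67), ([359.0, 208.0], 0.57)]
ell scene [([222.0, 316.0], 0.47), ([376.0, 172.0], 0.32)]
ell top [([375.0, 196.0], 0.5)]
brush scene [([274.0, 253.0], 0.86)]
brush top [([295.0, 210.0], 0.69)]
jar scene [([306.0, 378.0], 0.85)]
jar top [([368.0, 118.0], 0.57)]
dish scene [([363.0, 275.0], 0.55)]
dish top [([268.0, 130.0], 0.93)]
tub scene [([402.0, 257.0], 0.64)]
tub top [([228.0, 120.0], 0.63)]
cup scene [([233.0, 229.0], 0.57)]
cup top [([306.0, 258.0], 0.76)]
rib scene [([235.0, 232.0], 0.63)]
rib top [([315.0, 129.0], 0.74)]
knife scene [([251.0, 392.0], 0.73)]
knife top [([404.0, 139.0], 0.67), ([362.0, 210.0], 0.42)]
```

View pics/a.png

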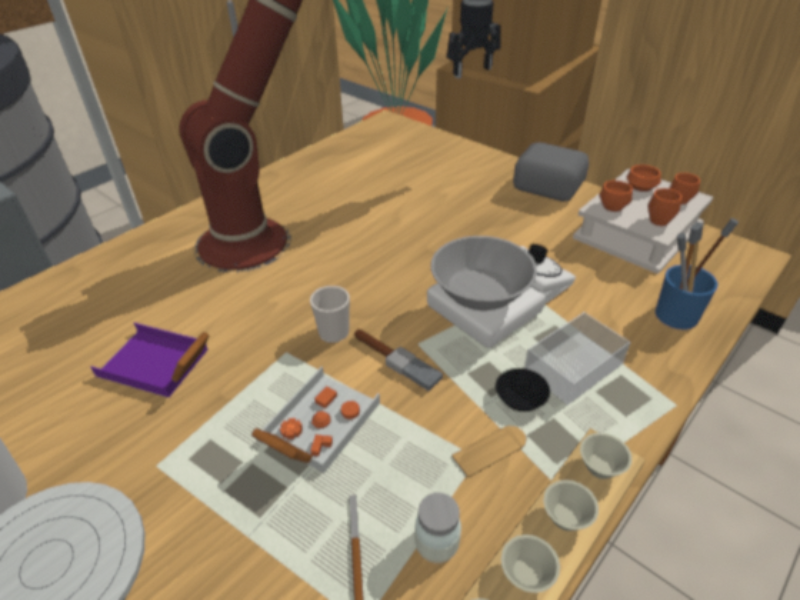

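View pics/b.png

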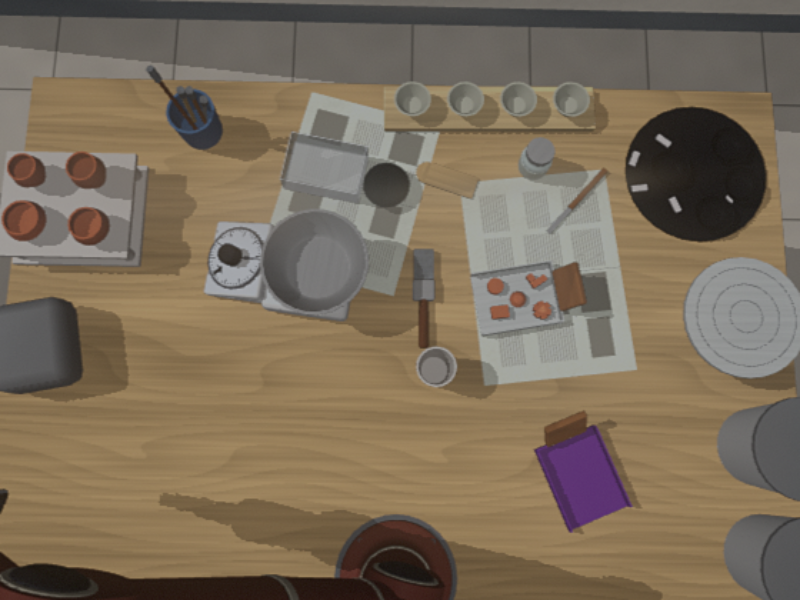

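Top (560-scale px): grey tray at (362,210) with five terracotta pieces, its grip on the right; the purple look-alike at (408,336). Scale is at left, with bowl (221,179) and knob about (160,176). Scene: grey tray (226,293), purple tray (110,256), and terracotta cups on the white stand resemble nothing I need. I choose the grey tray with pieces.

Run:
```python
from h import *
S=cam('scene');T=cam('top')
near={'knob':((376,173),(158,175)),'bowl_rim':((340,184),(221,179)),'tray_grip':((194,310),(401,200)),'tray_lip':((244,272),(334,214)),'tray_floor':((226,293),(362,210)),'brush':((274,253),(295,210)),'cup':((233,229),(306,258)),'dish':((363,275),(268,130)),'knife':((251,392),(404,139)),'rib':None,'tray':((226,293),(360,210))}
for t,n in near.items():
    if not n: continue
    obs=[]
    for p,q in zip((S,T),n):
        c=[r for r in bot.pinpoint(t,p) if np.linalg.norm(np.array(r['position'])-q)<14]
        if c: obs.append((p,c[0]['position']))
    if len(obs)==2: print(t,*[np.round(x,4).tolist() for x in tri(obs)],[np.round(o[1],1).tolist() for o in obs])
    else: print(t,'only',[(o[0]['n'],np.round(o[1],1)) for o in obs])
a=cv2.resize(T['image'][140:250,130:260],None,fx=6,fy=5.4,interpolation=cv2.INTER_CUBIC)[:594]
cv2.imwrite('pics/c.png',a[:,:800])
b=cv2.resize(T['image'][170:245,320:430],None,fx=7,fy=7,interpolation=cv2.INTER_CUBIC)
cv2.imwrite('pics/d.png',b)
```

```text
knob [0.5726, 0.3159, 0.0894] [2.2657, 2.4626] [[374.7, 171.2], [157.0, 173.9]]
bowl_rim [0.5592, 0.1569, 0.115] [1.8261, 1.8664] [[339.3, 188.4], [217.7, 178.3]]
tray_grip [0.5284, -0.3145, 0.063] [0.2159, 0.1698] [[194.9, 308.1], [400.2, 199.2]]
tray_lip [0.496, -0.1409, -0.0047] [1.0368, 0.9308] [[244.6, 272.8], [330.8, 214.0]]
tray_floor [0.506, -0.2148, 0.0018] [1.9708, 1.6812] [[224.1, 291.7], [357.4, 210.1]]
brush [0.502, -0.0396, -0.0138] [0.04, 0.0378] [[275.0, 253.4], [294.5, 212.3]]
cup [0.3809, -0.0701, 0.0176] [0.7042, 0.706] [[232.8, 229.9], [305.3, 254.9]]
dish [0.7233, 0.0352, -0.0028] [1.3417, 1.1445] [[362.2, 277.6], [268.4, 133.0]]
knife [0.7144, -0.3497, 0.0078] [0.6749, 0.455] [[248.8, 391.1], [406.7, 138.7]]
tray [0.5094, -0.2184, -0.0052] [1.0517, 0.8936] [[225.2, 295.1], [358.9, 209.8]]
```

View pics/d.png

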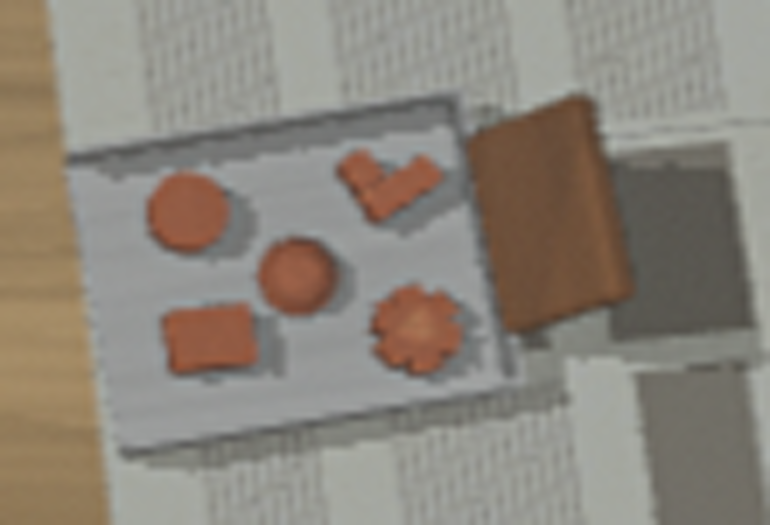

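The crop confirms the choice: grey tray with disc, dome, block, ell and star, and the wooden grip at right. Now moving over the knob.

```bash
python3 -m pendant '[{"dx":0.06,"dy":-0.04,"dz":0,"roll":-10},{"dx":0.11,"dy":-0.08,"dz":0,"roll":-20},{"dx":0.16,"dy":-0.12,"dz":0,"roll":-30},{"dx":0.21,"dy":-0.16,"dz":-0.01,"roll":-40},{"dx":0.26,"dy":-0.2,"dz":-0.02,"roll":-50},{"dx":0.31,"dy":-0.24,"dz":-0.03,"roll":-60},{"dx":0.36,"dy":-0.28,"dz":-0.04,"roll":-70},{"dx":0.405,"dy":-0.31,"dz":-0.05,"roll":-80}]' 0.6
python3 -m pendant '[{"dx":0,"dy":0,"dz":0,"roll":0},{"dx":0,"dy":0,"dz":0,"roll":0}]'
cat > look.py <<'E'
from h import *
P=cam('wrist',sys.argv[1]); o=bot.get_obs()
print(o['t'],np.round(o['tool_pos'],4),np.degrees(o['orientation']).round(1),np.round(o['joint_pos'],2),round(o['opening'],3))
for t in sys.argv[2:]:
    print(t,[(np.round(r['position'],1).tolist(),round(r['conf'],2)) for r in bot.pinpoint(t,P)[:3]])
E
python3 look.py w1 knob bowl_rim bowl_floor
```

```text
t: 4.25
tool_pos: [0.5601, 0.3256, 0.2565]
orientation: [3.141, -0.001, 1.483]
force: [0.8, 0.2, -0.3]
opening: 0.6
gripper_force: 0.0
t: 4.5
tool_pos: [0.5583, 0.3272, 0.2561]
orientation: [-3.14, -0.001, 1.489]
force: [-0.4, 0.0, 0.2]
opening: 0.596
gripper_force: 0.0
4.55 [0.5576 0.3283 0.2563] [-1.799e+02 -1.000e-01  8.540e+01] [-0.77  0.68  0.36  1.5  -0.26  1.01 -0.42] 0.599
knob [([303.7, 220.8], 0.58)]
bowl_rim []
bowl_floor [([293.3, 360.6], 0.7)]
```

View pics/w1.png

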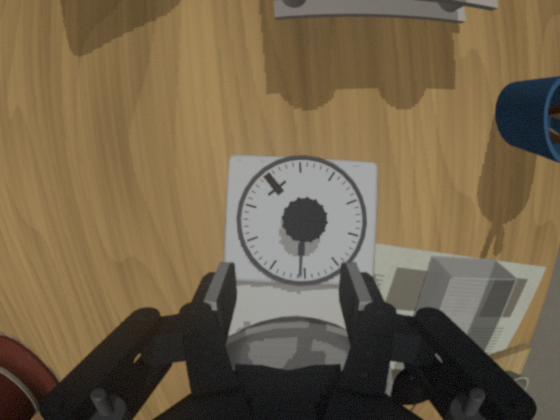

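```bash
cat > dial.py <<'E'
from h import *
# unproject pixels onto the card plane: args K(3), axis dir phi (deg, world heading of scale -x)
def frame(K,phi,depth=0.032):
    u=np.array([np.cos(phi),np.sin(phi),0]); n=np.cos(np.radians(20))*np.array([0,0,1])+np.sin(np.radians(20))*u
    xs=-(u-n*(u@n)); xs/=np.linalg.norm(xs) # uphill, scale +x
    ys=np.cross(n,xs); return K-depth*n,n,xs,ys
def on(p,px,K,phi,depth=0.032):
    C,n,xs,ys=frame(K,phi,depth); o,d=ray(p,px); X=o+d*((C-o)@n)/(d@n)-C
    return X@xs,X@ys
def warp(p,K,phi,depth=0.032,s=2.5,h=65):
    C,n,xs,ys=frame(K,phi,depth); N=int(2*h*s); mp=np.zeros((N,N,2),np.float32)
    for i in range(N):
        for j in range(N):
            # image up = +xs (uphill), right = -ys (clockwise from above)
            mp[i,j]=proj(p,C+xs*(h-i/s)/1e3-ys*(j/s-h)/1e3)
    return cv2.remap(p['image'],mp[...,0],mp[...,1],cv2.INTER_CUBIC)
E
python3 - <<'E'
from dial import *
T=cam('top');S=cam('scene');W=cam('wrist')
obs=[(W,[303.7,220.8])]
X,r=tri(obs+[(T,[157.0,173.9]),(S,[374.7,171.2])]); print('knob tri',X.round(4),r)
bf=at_z(W,[293.3,360.6],0.068); print('bowl floor',bf.round(4), 'top rim',at_z(T,[217.7,178.3],.12).round(4),'scene rim',at_z(S,[339.3,188.4],.12).round(4),'top rim2',at_z(T,[221,179],.12).round(4))
# fit card ellipse: dark grey ring of the card in the wrist picture
g=cv2.cvtColor(W['image'],cv2.COLOR_BGR2GRAY).astype(float)
c=np.array([302.,220.]); pts=[]
for a in np.radians(np.arange(0,360,4)):
    rr=np.arange(52,74,.25); v=cv2.remap(g.astype(np.float32),(c[0]+rr*np.cos(a)).astype(np.float32)[None],(c[1]+rr*np.sin(a)).astype(np.float32)[None],cv2.INTER_LINEAR)[0]
    k=np.argmin(v); pts.append(c+rr[k]*np.array([np.cos(a),np.sin(a)]))
pts=np.array(pts,np.float32); e=cv2.fitEllipse(pts); print('ellipse',e)
def f(q):
    C,n,xs,ys=frame(q[:3],q[3]); 
    th=np.arange(0,2*np.pi,.2); pr=[proj(W,C+q[4]*(np.cos(t)*xs+np.sin(t)*ys)) for t in th]
    M=cv2.getRotationMatrix2D((0,0),e[2],1)[:,:2]; y=(M@(np.array(pr)-e[0]).T).T
    d=np.hypot(y[:,0]/(e[1][0]/2),y[:,1]/(e[1][1]/2))-1
    return np.r_[d*60,(proj(W,q[:3])-[303.7,220.8])*.5,(q[2]-X[2])*200,(q[3]-np.radians(85.3))*5]
s=least_squares(f,np.r_[X,np.radians(85.3),.056],loss='soft_l1'); print(s.x.round(4),np.degrees(s.x[3]),s.cost)
np.save('knob.npy',s.x)
K,phi=s.x[:3],s.x[3]
w=warp(W,K,phi); cv2.imwrite('pics/w1d.png',cv2.resize(w,(650,650))[:600] if 0 else cv2.resize(w,(600,600)))
E
```

```text
knob tri [0.5714 0.3189 0.086 ] [3.2410253178231647, 2.734013177195157, 2.2364040657886792]
bowl floor [0.5501 0.1563 0.068 ] top rim [0.5615 0.1595 0.12  ] scene rim [0.5601 0.1469 0.12  ] top rim2 [0.5598 0.1511 0.12  ]
ellipse ((301.9424133300781, 221.35919189453125), (125.06243133544922, 125.47451782226562), 135.0926971435547)
[0.5699 0.3209 0.086  1.5187 0.0561] 87.01350251170085 0.10880866153307478
```

View pics/w1d.png

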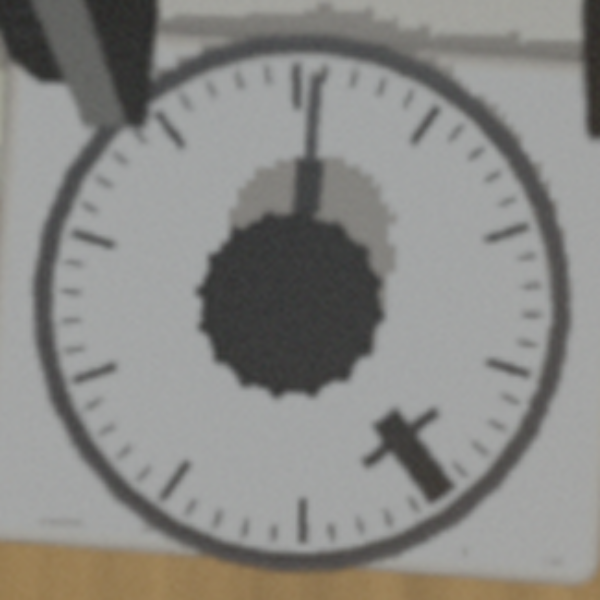

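```bash
python3 -c "
from h import *
print(bot.tip_reach)"; python3 -m pendant '[{"dx":0.012,"dy":-0.011,"dz":-0.03,"roll":-10},{"dx":0.012,"dy":-0.011,"dz":-0.06,"roll":-20},{"dx":0.012,"dy":-0.011,"dz":-0.075,"roll":-30},{"dx":0.012,"dy":-0.011,"dz":-0.085,"roll":-39},{"dx":0.012,"dy":-0.011,"dz":-0.1,"roll":-39},{"dx":0.012,"dy":-0.011,"dz":-0.115,"roll":-39},{"dx":0.012,"dy":-0.011,"dz":-0.115,"roll":-39},{"dx":0.012,"dy":-0.011,"dz":-0.115,"roll":-39}]' 0.6 30; python3 look.py w2
```

```text
0.0726
t: 5.85
tool_pos: [0.571, 0.3156, 0.1417]
orientation: [3.141, -0.001, 0.808]
force: [0.1, -0.3, -0.7]
opening: 0.599
gripper_force: 0.0
5.9 [0.5712 0.3156 0.142 ] [ 1.80e+02 -1.00e-01  4.63e+01] [-0.81  0.84  0.48  1.59 -0.49  0.83 -0.89] 0.596
```

```bash
python3 -m pendant '[{"dx":-0.001,"dy":0.002,"dz":0,"roll":0},{"dx":-0.001,"dy":0.002,"dz":0,"roll":0},{"dx":-0.001,"dy":0.002,"dz":0,"roll":0},{"dx":-0.001,"dy":0.002,"dz":0,"roll":0},{"dx":-0.001,"dy":0.002,"dz":0,"roll":0}]' 0 30
python3 -m pendant '[{"dx":0,"dy":0,"dz":0,"roll":9},{"dx":0,"dy":0,"dz":0,"roll":18},{"dx":0,"dy":0,"dz":0,"roll":27},{"dx":0,"dy":0,"dz":0,"roll":36},{"dx":0,"dy":0,"dz":0,"roll":45},{"dx":0,"dy":0,"dz":0,"roll":54},{"dx":0,"dy":0,"dz":0,"roll":63},{"dx":0,"dy":0,"dz":0,"roll":72}]'
python3 -m pendant '[{"dx":0,"dy":0,"dz":0,"roll":0},{"dx":0,"dy":0,"dz":0,"roll":0}]'; python3 look.py w3
```

```text
t: 6.52
tool_pos: [0.5706, 0.317, 0.1425]
orientation: [3.14, -0.001, 0.808]
force: [0.3, -2.5, 5.4]
opening: 0.409
gripper_force: 29.7
t: 7.52
tool_pos: [0.5711, 0.3166, 0.1421]
orientation: [3.14, 0.001, 2.066]
force: [3.2, -2.5, 3.3]
opening: 0.408
gripper_force: 43.1
t: 7.78
tool_pos: [0.571, 0.3167, 0.142]
orientation: [3.14, 0.002, 2.061]
force: [4.7, -2.5, 4.6]
opening: 0.401
gripper_force: 42.7
7.825 [0.5711 0.3167 0.1421] [1.799e+02 1.000e-01 1.181e+02] [-0.62  0.8   0.14  1.58 -0.14  0.77  0.07] 0.406
```

```bash
python3 -m pendant '[{"dx":0,"dy":0,"dz":0,"roll":0},{"dx":0,"dy":0,"dz":0,"roll":0},{"dx":0,"dy":0,"dz":0.03,"roll":-10},{"dx":0,"dy":0,"dz":0.05,"roll":-20},{"dx":0,"dy":0,"dz":0.06,"roll":-30},{"dx":0,"dy":0,"dz":0.06,"roll":-40},{"dx":0,"dy":0,"dz":0.06,"roll":-50},{"dx":0,"dy":0,"dz":0.06,"roll":-60}]' 0.6
python3 -m pendant '[{"dx":0,"dy":0,"dz":0,"roll":-10},{"dx":0,"dy":0,"dz":0,"roll":-12},{"dx":0,"dy":0,"dz":0,"roll":-12}]'
cat > ang.py <<'E'
from dial import *
q=np.load('knob.npy'); K=q[:3]; phi=np.radians(82.4)
W=cam('wrist',sys.argv[1]); w=warp(W,K,phi); cv2.imwrite(f'pics/{sys.argv[1]}d.png',cv2.resize(w,(600,600)))
# polar profile: x=clockwise angle from uphill
g=cv2.cvtColor(w,cv2.COLOR_BGR2GRAY).astype(float); c=162.5
a=np.radians(np.arange(-180,180,.25))
def prof(r): return cv2.remap(g.astype(np.float32),np.float32(c+r*2.5*np.sin(a))[None],np.float32(c-r*2.5*np.cos(a))[None],cv2.INTER_LINEAR)[0]
for lo,hi,name in ((33,38,'r35 (crossbar r, bar, needle)'),(26,29,'r27 needle')):
    m=np.mean([prof(r) for r in np.arange(lo,hi,.5)],0); d=m<105
    i=0
    while i<len(d):
        if d[i]:
            j=i
            while j<len(d) and d[j]: j+=1
            print(name,'dark from',np.degrees(a[i]).round(1),'to',np.degrees(a[j-1]).round(1)); i=j
        else: i+=1
print(bot.get_obs()['t'])
E
python3 ang.py w4
```

```text
t: 8.82
tool_pos: [0.5682, 0.3189, 0.2005]
orientation: [-3.139, 0.001, 1.013]
force: [-0.2, 0.3, -0.5]
opening: 0.601
gripper_force: 0.0
t: 9.2
tool_pos: [0.569, 0.3183, 0.2009]
orientation: [-3.141, 0.001, 0.811]
force: [-0.2, 0.8, -0.1]
opening: 0.598
gripper_force: 0.0
r35 (crossbar r, bar, needle) dark from -5.5 to -2.2
r35 (crossbar r, bar, needle) dark from 76.2 to 88.2
r27 needle dark from -11.8 to 2.0
9.25
```

View pics/w4d.png

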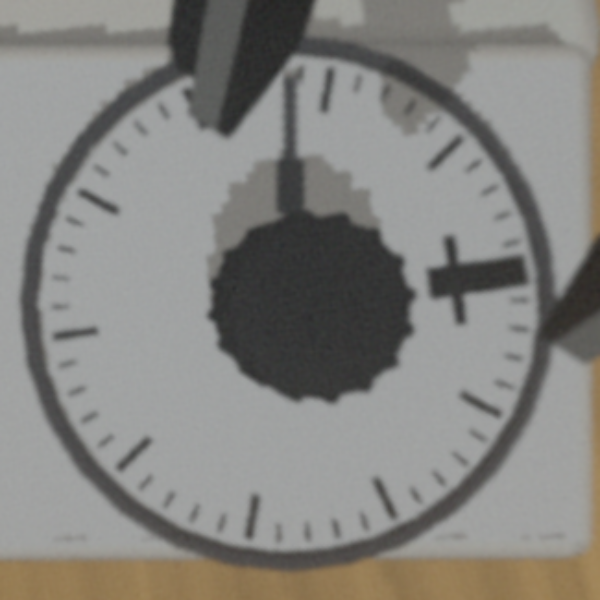

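Needle at ~1°, bar at ~82° from ring centre (287,303): 81° remain. Regrip and turn again.

```bash
python3 -m pendant '[{"dx":0.002,"dy":-0.001,"dz":-0.03,"roll":-2},{"dx":0.002,"dy":-0.001,"dz":-0.06,"roll":-4},{"dx":0.002,"dy":-0.001,"dz":-0.061,"roll":-4}]'
python3 -m pendant '[{"dx":0,"dy":0,"dz":0,"roll":0},{"dx":0,"dy":0,"dz":0,"roll":0},{"dx":0,"dy":0,"dz":0,"roll":0},{"dx":0,"dy":0,"dz":0,"roll":0}]' 0 50
python3 -m pendant '[{"dx":0,"dy":0,"dz":0,"roll":10},{"dx":0,"dy":0,"dz":0,"roll":20},{"dx":0,"dy":0,"dz":0,"roll":30},{"dx":0,"dy":0,"dz":0,"roll":40},{"dx":0,"dy":0,"dz":0,"roll":50},{"dx":0,"dy":0,"dz":0,"roll":60},{"dx":0,"dy":0,"dz":0,"roll":70},{"dx":0,"dy":0,"dz":0,"roll":80}]'
python3 -m pendant '[{"dx":0,"dy":0,"dz":0,"roll":0},{"dx":0,"dy":0,"dz":0,"roll":0}]' 0.6
python3 -m pendant '[{"dx":0,"dy":0,"dz":0.03,"roll":-10},{"dx":0,"dy":0,"dz":0.06,"roll":-20},{"dx":0,"dy":0,"dz":0.06,"roll":-30},{"dx":0,"dy":0,"dz":0.06,"roll":-40},{"dx":0,"dy":0,"dz":0.06,"roll":-50},{"dx":0,"dy":0,"dz":0.06,"roll":-50}]'
cat >> ang.py <<'E'
# ring centre by ellipse in the rectified picture, then bar/needle about it
G=np.float32(g); c=np.array([162.5,162.5])
for _ in range(3):
    pts=[]
    for t in np.radians(np.arange(0,360,3)):
        rr=np.arange(50,64,.2)*2.5; v=cv2.remap(G,np.float32(c[0]+rr*np.sin(t))[None],np.float32(c[1]-rr*np.cos(t))[None],cv2.INTER_LINEAR)[0]
        k=np.argmin(v); pts.append(c+rr[k]*np.array([np.sin(t),-np.cos(t)]))
    pts=np.float32(pts); e=cv2.fitEllipseDirect(pts); d=np.abs(np.hypot(*(pts-np.float32(e[0])).T)-np.mean(e[1])/2); e=cv2.fitEllipseDirect(pts[d<np.percentile(d,75)]); c=np.array(e[0])
print('centre',c,'axes/2 mm',np.array(e[1])/5)
for r in (24,27,30,33,37,40,42,44,46):
    v=cv2.remap(G,np.float32(c[0]+r*2.5*np.sin(a))[None],np.float32(c[1]-r*2.5*np.cos(a))[None],cv2.INTER_LINEAR)[0]
    i=np.flatnonzero(v<115); s=np.split(i,np.flatnonzero(np.diff(i)>2)+1)
    print(r,[(np.degrees(a[k[0]]).round(1),np.degrees(a[k[-1]]).round(1)) for k in s if len(k)])
E
python3 ang.py w5
```

```text
t: 9.62
tool_pos: [0.57, 0.3163, 0.138]
orientation: [-3.139, 0.005, 0.739]
force: [0.8, 0.9, 0.9]
opening: 0.603
gripper_force: 0.0
t: 10.12
tool_pos: [0.5715, 0.3172, 0.1413]
orientation: [-3.141, -0.001, 0.739]
force: [-3.5, 1.0, 3.2]
opening: 0.407
gripper_force: 49.5
t: 11.12
tool_pos: [0.5707, 0.3177, 0.1425]
orientation: [-3.14, -0.004, 2.137]
force: [-5.0, 0.6, 10.9]
opening: 0.394
gripper_force: 61.9
t: 11.38
tool_pos: [0.5728, 0.3159, 0.1406]
orientation: [3.14, 0.002, 2.132]
force: [0.6, 0.3, -0.5]
opening: 0.605
gripper_force: 0.0
t: 12.12
tool_pos: [0.5719, 0.3165, 0.2001]
orientation: [3.14, 0.001, 1.263]
force: [0.3, 0.4, -0.7]
opening: 0.603
gripper_force: 0.0
r35 (crossbar r, bar, needle) dark from -4.5 to -0.2
r35 (crossbar r, bar, needle) dark from 6.8 to 19.2
r27 needle dark from -10.2 to 3.0
12.175
centre [157.60179138 163.51086426] axes/2 mm [55.29226685 55.55617676]
24 [(np.float64(-7.5), np.float64(8.8))]
27 [(np.float64(-6.8), np.float64(8.0))]
30 [(np.float64(-6.0), np.float64(7.0)), (np.float64(9.0), np.float64(22.2))]
33 [(np.float64(-2.0), np.float64(2.2)
[... 616 characters left out ...]
4(11.5), np.float64(20.2)), (np.float64(51.2), np.float64(53.0)), (np.float64(87.0), np.float64(88.8)), (np.float64(122.8), np.float64(124.5)), (np.float64(158.5), np.float64(160.2))]
46 [(np.float64(-165.8), np.float64(-164.2)), (np.float64(-130.0), np.float64(-128.2)), (np.float64(-94.0), np.float64(-92.2)), (np.float64(-57.7), np.float64(-55.8)), (np.float64(-54.0), np.float64(-44.2)), (np.float64(-21.2), np.float64(-19.5)), (np.float64(-1.0), np.float64(1.5)), (np.float64(11.8), np.float64(20.0)), (np.float64(51.2), np.float64(53.0)), (np.float64(67.5), np.float64(72.2)), (np.float64(87.0), np.float64(88.8)), (np.float64(122.8), np.float64(124.5)), (np.float64(158.2), np.float64(160.0))]
```

View pics/w5d.png

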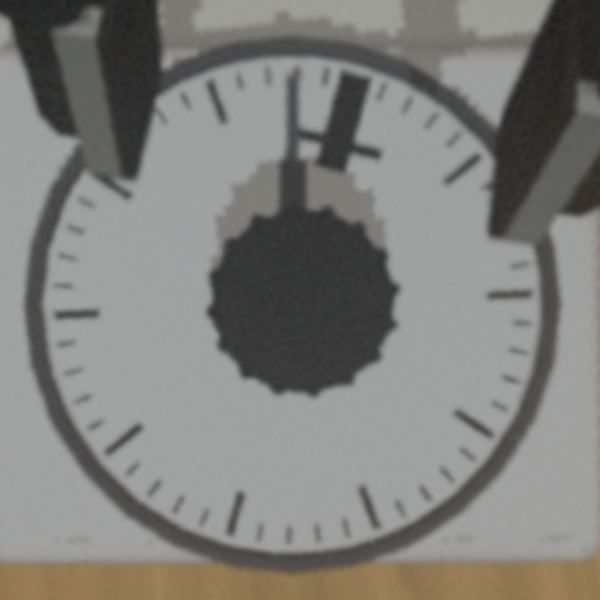

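```bash
python3 -m pendant '[{"dx":0,"dy":0,"dz":-0.03,"roll":0},{"dx":0,"dy":0,"dz":-0.06,"roll":0},{"dx":0,"dy":0,"dz":-0.06,"roll":0}]'
python3 -m pendant '[{"dx":0,"dy":0,"dz":0,"roll":0},{"dx":0,"dy":0,"dz":0,"roll":0},{"dx":0,"dy":0,"dz":0,"roll":0},{"dx":0,"dy":0,"dz":0,"roll":0}]' 0 50
python3 -m pendant '[{"dx":0,"dy":0,"dz":0,"roll":5},{"dx":0,"dy":0,"dz":0,"roll":10},{"dx":0,"dy":0,"dz":0,"roll":15},{"dx":0,"dy":0,"dz":0,"roll":19},{"dx":0,"dy":0,"dz":0,"roll":19},{"dx":0,"dy":0,"dz":0,"roll":19}]'
python3 -m pendant '[{"dx":0,"dy":0,"dz":0,"roll":0},{"dx":0,"dy":0,"dz":0,"roll":0},{"dx":0,"dy":0,"dz":0.03,"roll":0},{"dx":0,"dy":0,"dz":0.06,"roll":0},{"dx":0,"dy":0,"dz":0.06,"roll":0}]' 0.6
python3 ang.py w6
```

```text
t: 12.55
tool_pos: [0.5703, 0.3159, 0.1379]
orientation: [-3.138, 0.004, 1.263]
force: [1.0, 0.1, -0.3]
opening: 0.602
gripper_force: 0.0
t: 13.05
tool_pos: [0.5712, 0.3169, 0.1415]
orientation: [-3.141, -0.0, 1.262]
force: [-4.6, -1.2, 5.3]
opening: 0.396
gripper_force: 50.4
t: 13.8
tool_pos: [0.5711, 0.316, 0.1407]
orientation: [-3.139, 0.001, 1.59]
force: [-3.1, -2.2, 5.9]
opening: 0.394
gripper_force: 54.8
t: 14.42
tool_pos: [0.574, 0.3174, 0.2033]
orientation: [3.133, -0.003, 1.594]
force: [0.1, -0.4, -0.1]
opening: 0.598
gripper_force: 0.0
r35 (crossbar r, bar, needle) dark from -7.5 to 5.0
r27 needle dark from -8.8 to 4.2
14.475
centre [160.19923401 163.26290894] axes/2 mm [55.41364746 55.56975708]
24 [(np.float64(-8.5), np.float64(8.0))]
27 [(np.float64(-7.5), np.float64(6.8))]
30 [(np.float64(-6.8), np.float64(7.3))]
33 [(np.float64(-5.5), np.float64(6.0))]
37 [(np.float64(-14.8), np.float64(15.2))]
40 [(np.float64(-4.5), np.float64(5.0)), (np.float64(46.8), np.float64(50.5))]
42 [(np.float64(-4.2), np.float64(4.5)), (np.float64(36.5), np.float64(37.0)), (np.float64(42.8), n
[... 203 characters left out ...]
.0), np.float64(-35.2)), (np.float64(-4.0), np.float64(4.5)), (np.float64(35.8), np.float64(53.2)), (np.float64(72.0), np.float64(73.8)), (np.float64(108.0), np.float64(109.8)), (np.float64(144.0), np.float64(145.5)), (np.float64(179.5), np.float64(179.8))]
46 [(np.float64(-180.0), np.float64(-178.8)), (np.float64(-145.0), np.float64(-143.2)), (np.float64(-109.2), np.float64(-107.5)), (np.float64(-73.0), np.float64(-71.2)), (np.float64(-37.0), np.float64(-35.2)), (np.float64(-3.7), np.float64(4.2)), (np.float64(35.5), np.float64(54.5)), (np.float64(72.0), np.float64(73.5)), (np.float64(108.0), np.float64(109.8)), (np.float64(143.8), np.float64(145.5)), (np.float64(179.5), np.float64(179.8))]
```

Dial reads zero (bar +0.2°, needle +0.3°). Now go over to the tray grip.

```bash
python3 -m pendant '[{"dx":0,"dy":-0.01,"dz":0.04,"roll":3},{"dx":-0.01,"dy":-0.06,"dz":0.06,"roll":6},{"dx":-0.02,"dy":-0.12,"dz":0.06,"roll":9},{"dx":-0.02,"dy":-0.18,"dz":0.06,"roll":9},{"dx":-0.03,"dy":-0.24,"dz":0.06,"roll":9},{"dx":-0.03,"dy":-0.3,"dz":0.06,"roll":9},{"dx":-0.03,"dy":-0.36,"dz":0.06,"roll":9},{"dx":-0.04,"dy":-0.42,"dz":0.06,"roll":9}]' 1 
python3 -m pendant '[{"dx":0,"dy":-0.06,"dz":0,"roll":0},{"dx":0,"dy":-0.12,"dz":0,"roll":0},{"dx":-0.005,"dy":-0.18,"dz":-0.02,"roll":0},{"dx":-0.005,"dy":-0.212,"dz":-0.03,"roll":0},{"dx":-0.005,"dy":-0.212,"dz":-0.03,"roll":0},{"dx":-0.005,"dy":-0.212,"dz":-0.03,"roll":0}]'
python3 look.py w7 tray_grip tray_lip tray_floor
```

```text
t: 15.48
tool_pos: [0.5317, -0.1052, 0.2592]
orientation: [-3.141, 0.001, 1.751]
force: [0.2, -0.4, 0.2]
opening: 0.998
gripper_force: 0.0
t: 16.23
tool_pos: [0.527, -0.3139, 0.2294]
orientation: [-3.141, -0.002, 1.752]
force: [0.1, 0.2, -0.5]
opening: 0.999
gripper_force: 0.0
16.275 [ 0.5274 -0.3133  0.2299] [ 1.800e+02 -1.000e-01  1.004e+02] [ 0.36  0.64  0.23  1.63 -0.18  0.89  0.84] 1.0
tray_grip [([286.8, 214.3], 0.91), ([27.5, 152.6], 0.8)]
tray_lip [([290.6, 13.3], 0.67), ([287.0, 96.9], 0.56)]
tray_floor [([290.3, 92.5], 0.94), ([5.6, 168.1], 0.61)]
```

View pics/w7.png

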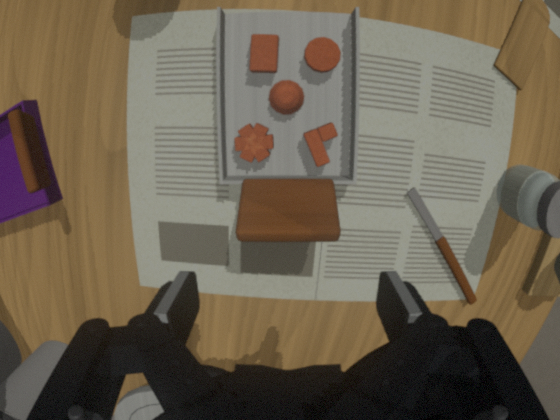

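Run:
```python
from h import *
T=cam('top');S=cam('scene');W=cam('wrist')
o=bot.get_obs(); y=o['orientation'][2]; tx=np.array([np.cos(y),np.sin(y)]); ty=np.array([np.sin(y),-np.cos(y)])
X,r=tri([(W,[286.8,214.3]),(T,[400.2,199.2]),(S,[194.9,308.1])]); print('grip',X.round(4),r)
L,r=tri([(W,[290.6,13.3]),(T,[330.8,214.0]),(S,[244.6,272.8])]); print('lip',L.round(4),r)
F=at_z(W,[290.3,92.5],.003); print('floor',F.round(4),'yaws',np.degrees(np.arctan2(*(F-X)[[1,0]])),np.degrees(np.arctan2(*(L-X)[[1,0]])),np.degrees(y))
for n,px,z in (('top rear L',[237,238],.072),('top rear R',[340,238],.072),('wall L',[219,181],.025),('wall R',[354,181],.025),('padL',[0,0],1)):
    if z<1: q=at_z(W,px,z); print(n,q.round(4),'tool x,y', ((q[:2]-o['tool_pos'][:2])@tx).round(4),((q[:2]-o['tool_pos'][:2])@ty).round(4))
print('grip rel',(X[:2]-o['tool_pos'][:2])@tx,(X[:2]-o['tool_pos'][:2])@ty)
```

```text
grip [ 0.5276 -0.3144  0.0623] [1.4885288291034136, 0.43788567623758684, 0.13671415269588452]
lip [ 0.4971 -0.1419 -0.005 ] [2.399116710865693, 1.0853277608471126, 1.108106987929681]
floor [ 0.5123 -0.22    0.003 ] yaws 99.16356968685069 100.03149291279594 100.37202959751629
top rear L [ 0.4917 -0.3367  0.072 ] tool x,y -0.0155 -0.0387
top rear R [ 0.5695 -0.3225  0.072 ] tool x,y -0.0155 0.0403
wall L [ 0.4644 -0.3068  0.025 ] tool x,y 0.0189 -0.0602
wall R [ 0.5812 -0.2854  0.025 ] tool x,y 0.0188 0.0585
grip rel 2.8028328572227603e-05 0.0005472682542440891
```

Wrist view shows the slab centred at column 288, midway between the pads (185, 393), and aligned in yaw. Descending.

```bash
python3 -m pendant '[{"dx":0,"dy":0,"dz":-0.05,"roll":0},{"dx":0,"dy":0,"dz":-0.08,"roll":0},{"dx":0,"dy":0,"dz":-0.09,"roll":0},{"dx":0,"dy":0,"dz":-0.1,"roll":0},{"dx":0,"dy":0,"dz":-0.1,"roll":0}]' 1
python3 -m pendant '[{"dx":0,"dy":0,"dz":-0.01,"roll":0},{"dx":0,"dy":0,"dz":-0.02,"roll":0},{"dx":0,"dy":0,"dz":-0.033,"roll":0},{"dx":0,"dy":0,"dz":-0.033,"roll":0},{"dx":0,"dy":0,"dz":-0.033,"roll":0}]'
```

```text
t: 17.2
tool_pos: [0.5269, -0.3154, 0.1307]
orientation: [3.141, 0.0, 1.75]
force: [0.0, 0.4, 0.3]
opening: 1.002
gripper_force: 0.0
t: 17.82
tool_pos: [0.5267, -0.3154, 0.0973]
orientation: [-3.141, 0.0, 1.75]
force: [-0.7, 0.1, 0.6]
opening: 1.0
gripper_force: 0.0
```

```bash
python3 -m pendant '[{"dx":0,"dy":0,"dz":0,"roll":0},{"dx":0,"dy":0,"dz":0,"roll":0},{"dx":0,"dy":0,"dz":0,"roll":0},{"dx":0,"dy":0,"dz":0,"roll":0}]' 0 110
python3 -m pendant '[{"dx":0,"dy":0,"dz":0.004,"roll":0},{"dx":0,"dy":0,"dz":0.01,"roll":0},{"dx":0,"dy":0,"dz":0.02,"roll":0},{"dx":0,"dy":0,"dz":0.03,"roll":0},{"dx":0,"dy":0,"dz":0.03,"roll":0}]'
python3 look.py w8 tray_lip tray_grip tray_floor
python3 - <<'E'
from h import *
import cv2
S=cam('scene'); cv2.imwrite('pics/s8.png',cv2.resize(S['image'][200:360,120:320],(800,600)))
E
```

```text
t: 18.32
tool_pos: [0.5271, -0.316, 0.0984]
orientation: [3.14, 0.002, 1.75]
force: [0.8, -0.9, 5.9]
opening: 0.92
gripper_force: 132.9
t: 18.95
tool_pos: [0.5273, -0.3157, 0.1287]
orientation: [3.14, 0.002, 1.75]
force: [-0.1, 1.0, -4.2]
opening: 0.917
gripper_force: 133.0
19.0 [ 0.5269 -0.3154  0.128 ] [179.9   0.  100.3] [ 0.39  0.77  0.19  1.71 -0.22  0.68  0.88] 0.916
tray_lip [([282.5, 309.7], 0.74)]
tray_grip [([285.0, 312.0], 0.55)]
tray_floor []
```

View pics/s8.png

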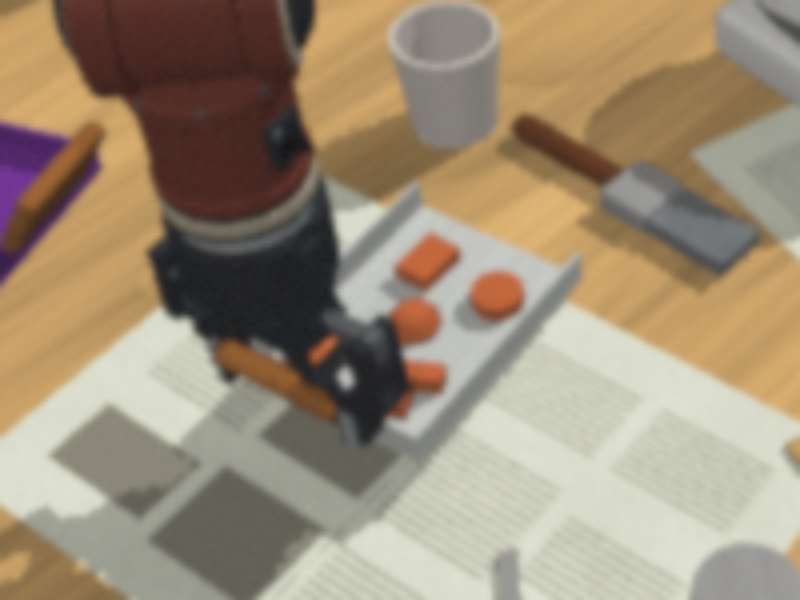

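The tray hangs level with all five pieces aboard, nothing else touched. Next: an accurate bowl centre, and the tray's lip height as a tilt check.

Run:
```python
from h import *
T=cam('top');S=cam('scene')
G={}
for p in (T,S):
    g=cv2.GaussianBlur(cv2.cvtColor(p['image'],cv2.COLOR_BGR2GRAY).astype(np.float32),(0,0),1.2)
    G[p['n']]=np.hypot(cv2.Sobel(g,cv2.CV_32F,1,0),cv2.Sobel(g,cv2.CV_32F,0,1))
th=np.arange(0,2*np.pi,.06)
def sc(p,x,y,z,r=.093):
    q=np.float32([proj(p,[x+r*np.cos(t),y+r*np.sin(t),z]) for t in th]); return float(cv2.remap(G[p['n']],q[:,0][None],q[:,1][None],cv2.INTER_LINEAR).mean())
for p in (T,S):
    b=sorted(((sc(p,x,y,.12),x,y) for x in np.arange(.54,.576,.002) for y in np.arange(.138,.172,.002)),reverse=True)[:3]; print(p['n'],np.round(b,3).tolist())
b=sorted(((sc(T,x,y,.12)+sc(S,x,y,.12),x,y) for x in np.arange(.54,.576,.002) for y in np.arange(.138,.172,.002)),reverse=True)[:3]; print('both',np.round(b,3).tolist())
for p in (T,S): print(p['n'],[(np.round(r['position'],1).tolist(),round(r['conf'],2)) for r in bot.pinpoint('tray_lip',p)[:3]])
```

```text
top [[77.738, 0.554, 0.152], [77.239, 0.554, 0.154], [76.776, 0.552, 0.152]]
scene [[99.362, 0.556, 0.154], [99.197, 0.558, 0.154], [97.918, 0.556, 0.152]]
both [[174.659, 0.556, 0.154], [173.628, 0.554, 0.154], [173.123, 0.554, 0.152]]
top [([331.9, 213.5], 0.77), ([420.6, 362.1], 0.66), ([364.7, 208.0], 0.39)]
scene [([80.5, 242.3], 0.92), ([241.5, 265.2], 0.77), ([276.4, 252.1], 0.55)]
```

```bash
python3 -m pendant '[{"dx":0,"dy":0,"dz":0.01,"roll":0},{"dx":0,"dy":0,"dz":0.03,"roll":0},{"dx":0,"dy":0,"dz":0.055,"roll":0},{"dx":0,"dy":0,"dz":0.08,"roll":0},{"dx":0.001,"dy":0.004,"dz":0.1,"roll":0},{"dx":0.003,"dy":0.012,"dz":0.11,"roll":0},{"dx":0.0065,"dy":0.024,"dz":0.11,"roll":0},{"dx":0.011,"dy":0.04,"dz":0.11,"roll":0}]'
python3 -m pendant '[{"dx":0.0055,"dy":0.02,"dz":0,"roll":0},{"dx":0.012,"dy":0.044,"dz":0,"roll":0},{"dx":0.019,"dy":0.07,"dz":0,"roll":0},{"dx":0.0265,"dy":0.098,"dz":0,"roll":0},{"dx":0.034,"dy":0.126,"dz":0,"roll":0},{"dx":0.0405,"dy":0.15,"dz":0,"roll":0},{"dx":0.046,"dy":0.17,"dz":0,"roll":0},{"dx":0.05,"dy":0.185,"dz":0,"roll":0}]'
python3 -m pendant '[{"dx":0.003,"dy":0.01,"dz":0,"roll":0},{"dx":0.005,"dy":0.017,"dz":0,"roll":0},{"dx":0.006,"dy":0.022,"dz":0,"roll":0},{"dx":0.007,"dy":0.025,"dz":0,"roll":0},{"dx":0.007,"dy":0.026,"dz":0,"roll":0},{"dx":0.007,"dy":0.026,"dz":0,"roll":0}]'
cat > lip.py <<'E'
from h import *
T=cam('top');S=cam('scene');o=bot.get_obs(); y=o['orientation'][2]; h=np.array([np.cos(y),np.sin(y),0]); g=o['tool_pos']-[0,0,.043]
print('t',o['t'],'tool',o['tool_pos'].round(4),'force',o['force'].round(1))
C=np.array([.555,.153,.12])
res={}
for p in (T,S):
    c=[r for r in bot.pinpoint('tray_lip',p) if np.linalg.norm(ray(p,r['position'])[1]-(g+.17*h-p['xyz'])/np.linalg.norm(g+.17*h-p['xyz']))<.13]
    for r in c[:2]: print(p['n'],np.round(r['position'],1),round(r['conf'],2))
    if c: res[p['n']]=(p,c[0]['position'])
# fit tilt: lip = grip + Rot(0.176,-0.052)
for th in [None]:
    f=lambda q: np.concatenate([proj(p,g+h*(.176*np.cos(q[0])-.052*np.sin(q[0]))+np.array([0,0,-.176*np.sin(q[0])-.052*np.cos(q[0])]))-px for p,px in res.values()])
    s=least_squares(f,[0.1]); q=s.x[0]
    L=g+h*(.176*np.cos(q)-.052*np.sin(q))+np.array([0,0,-.176*np.sin(q)-.052*np.cos(q)])
    print('tilt deg',np.degrees(q).round(1),'res px',f(s.x).round(1),'lip',L.round(4),'lip-bowl along/z',((L-C)@h).round(4),(L[2]-.12).round(4))
for n in ('block','disc','dome','star','ell'): print(n,[[p['n']]+[(np.round(r['position']).tolist(),round(r['conf'],2)) for r in bot.pinpoint(n,p)[:1]] for p in (T,)],end=' ')
E
python3 lip.py
```

```text
t: 20.4
tool_pos: [0.5375, -0.2739, 0.2365]
orientation: [-3.14, -0.001, 1.75]
force: [-0.3, 0.7, -3.4]
opening: 0.918
gripper_force: 133.3
t: 21.4
tool_pos: [0.5878, -0.0883, 0.237]
orientation: [-3.141, -0.001, 1.752]
force: [0.4, -0.2, -2.9]
opening: 0.923
gripper_force: 133.2
t: 22.15
tool_pos: [0.5945, -0.0647, 0.2374]
orientation: [-3.141, 0.0, 1.75]
force: [0.3, 0.0, -2.4]
opening: 0.921
gripper_force: 133.2
t 22.25 tool [ 0.5945 -0.0647  0.2374] force [ 0.3  0.1 -2.5]
top [237.3 177.4] 0.94
scene [337.1 199.4] 0.7
scene [330.8 190. ] 0.68
tilt deg 6.1 res px [ 3.1 -0.2 -6.7 -3.2] lip [0.5644 0.1021 0.1241] lip-bowl along/z -0.0517 0.0041
block [['top', ([256.0, 186.0], 0.45)]] disc [['top', ([256.0, 160.0], 0.55)]] dome [['top', ([271.0, 171.0], 0.64)]] star [['top', ([229.0, 120.0], 0.37)]] ell [['top', ([282.0, 157.0], 0.47)]]
```

```bash
python3 -m pendant '[{"dx":0,"dy":0,"dz":-0.004,"roll":0},{"dx":0,"dy":0,"dz":-0.008,"roll":0},{"dx":0,"dy":0,"dz":-0.008,"roll":0}]'
python3 -m pendant '[{"dx":0,"dy":0,"dz":0,"roll":0},{"dx":0,"dy":0,"dz":0,"roll":0}]' - 60
python3 -m pendant '[{"dx":0,"dy":0,"dz":0,"roll":0},{"dx":0,"dy":0,"dz":0,"roll":0}]' - 35
python3 -m pendant '[{"dx":0,"dy":0,"dz":0,"roll":0},{"dx":0,"dy":0,"dz":0,"roll":0},{"dx":0,"dy":0,"dz":0,"roll":0}]' - 20
python3 lip.py
```

```text
t: 22.98
tool_pos: [0.5943, -0.0642, 0.2287]
orientation: [-3.14, -0.0, 1.75]
force: [-0.3, 1.3, -2.4]
opening: 0.917
gripper_force: 133.2
t: 23.22
tool_pos: [0.5947, -0.0643, 0.2295]
orientation: [3.141, 0.0, 1.75]
force: [0.2, -0.2, -3.4]
opening: 0.915
gripper_force: 133.2
t: 23.48
tool_pos: [0.5947, -0.0643, 0.2295]
orientation: [3.141, 0.0, 1.75]
force: [0.0, 0.1, -3.6]
opening: 0.916
gripper_force: 133.2
t: 23.85
tool_pos: [0.5946, -0.0643, 0.2294]
orientation: [-3.141, -0.0, 1.75]
force: [-0.5, 1.0, -3.5]
opening: 0.922
gripper_force: 133.2
t 23.95 tool [ 0.5946 -0.0643  0.2293] force [-0.   0.9 -2.8]
top [236.8 176.6] 0.72
top [225.5 117. ] 0.69
scene [331.8 192.4] 0.57
tilt deg 0.4 res px [ 0.8  0.1 -0.  -0.4] lip [0.5633 0.1085 0.1331] lip-bowl along/z -0.0453 0.0131
block [['top', ([404.0, 142.0], 0.66)]] disc [['top', ([255.0, 162.0], 0.46)]] dome [['top', ([270.0, 173.0], 0.6)]] star [['top']] ell [['top', ([285.0, 154.0], 0.44)]]
```

```bash
python3 -m pendant '[{"dx":0,"dy":0,"dz":0,"roll":0},{"dx":0,"dy":0,"dz":0,"roll":0},{"dx":0,"dy":0,"dz":0,"roll":0}]' 0 20
python3 lip.py
```

```text
t: 24.68
tool_pos: [0.5946, -0.0643, 0.2294]
orientation: [-3.142, -0.0, 1.75]
force: [-0.0, -0.8, -3.3]
opening: 0.915
gripper_force: 133.2
t 24.775 tool [ 0.5946 -0.0643  0.2294] force [-0.1 -0.3 -3.1]
top [236.5 177.8] 0.84
scene [332.9 194. ] 0.58
tilt deg 1.4 res px [ 1.6 -0.8 -1.4 -0.8] lip [0.5634 0.1076 0.13  ] lip-bowl along/z -0.0462 0.01
block [['top', ([255.0, 184.0], 0.51)]] disc [['top', ([257.0, 163.0], 0.66)]] dome [['top', ([272.0, 173.0], 0.62)]] star [['top', ([371.0, 117.0], 0.74)]] ell [['top', ([283.0, 154.0], 0.44)]]
```

```bash
python3 -m pendant '[{"dx":0,"dy":0,"dz":-0.006,"roll":0},{"dx":0,"dy":0,"dz":-0.006,"roll":0}]' 0.92 20
python3 -m pendant '[{"dx":0,"dy":0,"dz":0,"roll":0},{"dx":0,"dy":0,"dz":0,"roll":0}]' 0.926 20
python3 -c "
from h import *
for i in range(3):
    o=bot.get_obs(); print(o['gripper_force'],o['opening'])"
```

```text
t: 25.38
tool_pos: [0.5942, -0.0642, 0.2226]
orientation: [-3.14, -0.001, 1.75]
force: [-0.0, -0.5, -3.2]
opening: 0.914
gripper_force: 133.2
t: 25.62
tool_pos: [0.5947, -0.0643, 0.2234]
orientation: [3.141, 0.0, 1.75]
force: [0.0, 0.5, -3.0]
opening: 0.926
gripper_force: 63.8
63.812384605407715 0.926038565655897
63.812384605407715 0.926038565655897
63.812384605407715 0.926038565655897
```

```bash
python3 -m pendant '[{"dx":0,"dy":0,"dz":0,"roll":0},{"dx":0,"dy":0,"dz":0,"roll":0}]' 0.929 20
python3 -m pendant '[{"dx":0,"dy":0,"dz":0,"roll":0},{"dx":0,"dy":0,"dz":0,"roll":0}]' 0.931 20
python3 lip.py
```

```text
t: 25.88
tool_pos: [0.5947, -0.0643, 0.2235]
orientation: [3.141, -0.0, 1.75]
force: [-0.5, 0.1, -3.6]
opening: 0.925
gripper_force: 46.1
t: 26.12
tool_pos: [0.5946, -0.0643, 0.2234]
orientation: [-3.142, -0.0, 1.75]
force: [0.3, 0.2, -3.9]
opening: 0.932
gripper_force: 34.3
t 26.225 tool [ 0.5947 -0.0643  0.2234] force [ 0.5 -0.4 -3.3]
top [238.2 177. ] 0.84
scene [329.7 193.6] 0.95
tilt deg 0.6 res px [-0.4  0.3  1.9  0.5] lip [0.5633 0.1084 0.1267] lip-bowl along/z -0.0454 0.0067
block [['top', ([255.0, 184.0], 0.62)]] disc [['top', ([254.0, 158.0], 0.59)]] dome [['top', ([270.0, 173.0], 0.67)]] star [['top']] ell [['top', ([284.0, 158.0], 0.51)]]
```

```bash
sed -i '/^for n in (.block/d' lip.py; python3 -m pendant '[{"dx":0,"dy":0,"dz":0,"roll":0},{"dx":0,"dy":0,"dz":0,"roll":0}]' 0.933 20
python3 lip.py
python3 -m pendant '[{"dx":0,"dy":0,"dz":0,"roll":0},{"dx":0,"dy":0,"dz":0,"roll":0}]' 0.9345 20
python3 lip.py
```

```text
t: 26.82
tool_pos: [0.5946, -0.0643, 0.2234]
orientation: [-3.142, -0.0, 1.75]
force: [-0.3, -0.3, -2.9]
opening: 0.936
gripper_force: 22.4
t 26.925 tool [ 0.5946 -0.0643  0.2234] force [ 0.3  0.1 -2.9]
top [236.4 177.8] 0.67
top [207.8 188.5] 0.16
scene [298.3 218.6] 0.7
scene [331.9 196.3] 0.63
tilt deg 20.9 res px [14.3  3.1 26.6 -0.7] lip [0.5686 0.0793 0.0691] lip-bowl along/z -0.075 -0.0509
t: 27.28
tool_pos: [0.5947, -0.0643, 0.2235]
orientation: [3.141, -0.0, 1.75]
force: [-0.2, -0.5, -2.3]
opening: 0.935
gripper_force: 13.5
t 27.375 tool [ 0.5947 -0.0642  0.2234] force [ 0.4  0.  -2.9]
top [237.6 176.7] 0.95
scene [331.6 195.1] 0.64
tilt deg 1.1 res px [ 0.5  0.8 -0.1 -0.4] lip [0.5634 0.1079 0.125 ] lip-bowl along/z -0.0459 0.005
```

```bash
python3 -m pendant '[{"dx":0,"dy":0,"dz":0,"roll":0},{"dx":0,"dy":0,"dz":0,"roll":0}]' 0.9353 20
python3 -m pendant '[{"dx":0,"dy":0,"dz":0.005,"roll":0},{"dx":0,"dy":0,"dz":0.01,"roll":0},{"dx":0,"dy":0,"dz":0.01,"roll":0}]' 
python3 lip.py
```

```text
t: 27.72
tool_pos: [0.5947, -0.0642, 0.2234]
orientation: [3.141, -0.0, 1.75]
force: [-0.0, 1.0, -2.1]
opening: 0.935
gripper_force: 8.7
t: 28.1
tool_pos: [0.595, -0.0644, 0.2341]
orientation: [3.14, 0.0, 1.75]
force: [-1.1, -0.3, -2.4]
opening: 0.935
gripper_force: 8.8
t 28.2 tool [ 0.5949 -0.0644  0.2336] force [ 0.1  0.3 -2.2]
scene [329.8 196.8] 0.96
tilt deg 5.7 res px [0.7 0.2] lip [0.5646 0.1028 0.1214] lip-bowl along/z -0.0511 0.0014
```

```bash
python3 -m pendant '[{"dx":-0.0005,"dy":0.003,"dz":0.006,"roll":0},{"dx":-0.001,"dy":0.006,"dz":0.011,"roll":0},{"dx":-0.0015,"dy":0.0095,"dz":0.017,"roll":0},{"dx":-0.0025,"dy":0.013,"dz":0.023,"roll":0},{"dx":-0.003,"dy":0.017,"dz":0.0285,"roll":0},{"dx":-0.004,"dy":0.022,"dz":0.034,"roll":0},{"dx":-0.004,"dy":0.022,"dz":0.034,"roll":0}]' 
python3 lip.py
```

```text
t: 29.18
tool_pos: [0.5908, -0.0413, 0.2679]
orientation: [3.141, -0.001, 1.752]
force: [-0.4, 0.8, -2.4]
opening: 0.937
gripper_force: 9.1
t 29.275 tool [ 0.5906 -0.0419  0.2674] force [-1.5  0.2 -2.3]
top [238.6 177.6] 0.59
scene [328.9 198.6] 0.77
tilt deg 19.6 res px [ 1.3  0.5  1.6 -0.4] lip [0.5641 0.1041 0.1163] lip-bowl along/z -0.0498 -0.0037
```

```bash
python3 -m pendant '[{"dx":-0.001,"dy":0.0045,"dz":0.006,"roll":0},{"dx":-0.0015,"dy":0.0095,"dz":0.011,"roll":0},{"dx":-0.0025,"dy":0.0145,"dz":0.016,"roll":0},{"dx":-0.0035,"dy":0.0195,"dz":0.021,"roll":0},{"dx":-0.0035,"dy":0.0195,"dz":0.021,"roll":0},{"dx":-0.0045,"dy":0.025,"dz":0.025,"roll":0},{"dx":-0.0055,"dy":0.0305,"dz":0.029,"roll":0},{"dx":-0.0055,"dy":0.0305,"dz":0.029,"roll":0}]' 
python3 lip.py
python3 -m pendant '[{"dx":-0.001,"dy":0.006,"dz":0.004,"roll":0},{"dx":-0.002,"dy":0.012,"dz":0.008,"roll":0},{"dx":-0.002,"dy":0.012,"dz":0.008,"roll":0},{"dx":-0.002,"dy":0.012,"dz":0.008,"roll":0}]'
python3 lip.py
python3 - <<'E'
from h import *
T=cam('top');S=cam('scene')
a=cv2.resize(T['image'][130:240,160:310],(400,293),interpolation=cv2.INTER_CUBIC);b=cv2.resize(S['image'][110:260,250:450],(400,300),interpolation=cv2.INTER_CUBIC)
cv2.imwrite('pics/p1.png',np.vstack([a,b]))
for p in (T,S):
    hsv=cv2.cvtColor(p['image'],cv2.COLOR_BGR2HSV); m=cv2.inRange(hsv,(2,120,80),(14,255,255)); 
    n,l,s,c=cv2.connectedComponentsWithStats(m); print(p['n'],[(c[i].round().tolist(),int(s[i,4])) for i in range(1,n) if s[i,4]>12])
E
```

```text
t: 30.38
tool_pos: [0.5854, -0.0109, 0.2969]
orientation: [3.14, -0.0, 1.752]
force: [-0.1, -1.3, -2.7]
opening: 0.936
gripper_force: 9.3
t 30.475 tool [ 0.5852 -0.0118  0.2965] force [ 0.1  0.1 -1.8]
top [236.2 180.4] 0.76
top [157.  173.4] 0.33
scene [330.3 194.2] 0.78
tilt deg 29.9 res px [ 0.1 -2.2  1.9  0.8] lip [0.5626 0.1127 0.1206] lip-bowl along/z -0.041 0.0006
t: 31.08
tool_pos: [0.5831, 0.0002, 0.3044]
orientation: [-3.142, 0.0, 1.751]
force: [0.2, -0.3, -2.6]
opening: 0.936
gripper_force: 9.3
t 31.175 tool [ 5.831e-01 -1.000e-04  3.043e-01] force [ 0.1 -0.6 -2.2]
top [229.2 177.5] 0.72
scene [330.9 187.9] 0.64
tilt deg 28.8 res px [1.  0.6 4.2 0.8] lip [0.56   0.1271 0.131 ] lip-bowl along/z -0.0264 0.011
top [([294.0, 96.0], 33), ([302.0, 111.0], 48), ([58.0, 116.0], 237), ([17.0, 118.0], 193), ([15.0, 154.0], 493), ([60.0, 158.0], 389), ([219.0, 176.0], 144), ([215.0, 193.0], 112), ([230.0, 199.0], 79), ([254.0, 225.0], 1333), ([295.0, 232.0], 103), ([248.0, 252.0], 267), ([208.0, 296.0], 1026), ([246.0, 293.0], 3512), ([395.0, 300.0], 390), ([246.0, 356.0], 1181), ([302.0, 380.0], 107), ([242.0, 405.0], 199), ([257.0, 413.0], 80)]
scene [([326.0, 18.0], 1477), ([145.0, 42.0], 60), ([278.0, 33.0], 13), ([329.0, 65.0], 71), ([132.0, 83.0], 66), ([288.0, 83.0], 293), ([176.0, 87.0], 64), ([332.0, 97.0], 54), ([128.0, 111.0], 16), ([170.0, 117.0], 143), ([440.0, 130.0], 720), ([181.0, 134.0], 30), ([471.0, 138.0], 736), ([145.0, 148.0], 16), ([170.0, 174.0], 1015), ([312.0, 177.0], 746), ([497.0, 176.0], 47), ([482.0, 178.0], 27), ([352.0, 204.0], 55), ([260.0, 238.0], 127), ([133.0, 248.0], 199), ([249.0, 399.0], 201)]
```

View pics/p1.png

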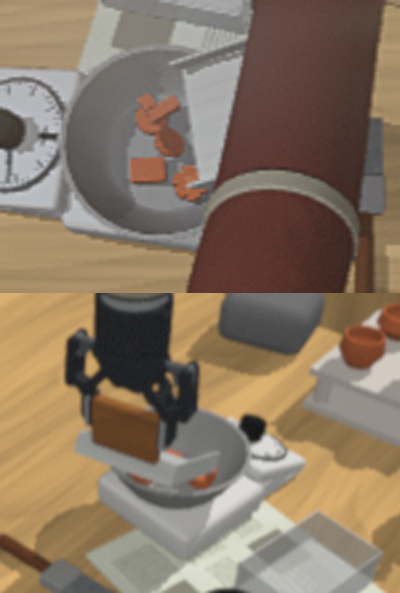

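All five pieces are in the bowl (ell, disc, dome, block and star around (160,145) of the upper crop). The needle at (8,165) points roughly 80° clockwise, about 110 g. The tray is off the rim. Withdrawing.

```bash
python3 -m pendant '[{"dx":0,"dy":0,"dz":0,"roll":0},{"dx":0,"dy":0,"dz":0.01,"roll":0},{"dx":0,"dy":0,"dz":0.03,"roll":0},{"dx":0,"dy":-0.01,"dz":0.045,"roll":0},{"dx":-0.005,"dy":-0.03,"dz":0.05,"roll":0},{"dx":-0.015,"dy":-0.06,"dz":0.05,"roll":0},{"dx":-0.025,"dy":-0.1,"dz":0.05,"roll":0},{"dx":-0.034,"dy":-0.14,"dz":0.05,"roll":0}]' 0.928 30
python3 -m pendant '[{"dx":-0.01,"dy":-0.04,"dz":0,"roll":0},{"dx":-0.018,"dy":-0.075,"dz":-0.01,"roll":0},{"dx":-0.024,"dy":-0.1,"dz":-0.03,"roll":0},{"dx":-0.028,"dy":-0.12,"dz":-0.06,"roll":0},{"dx":-0.03,"dy":-0.129,"dz":-0.09,"roll":0},{"dx":-0.03,"dy":-0.129,"dz":-0.12,"roll":0},{"dx":-0.03,"dy":-0.129,"dz":-0.14,"roll":0},{"dx":-0.03,"dy":-0.129,"dz":-0.15,"roll":0}]'
python3 lip.py
python3 - <<'E'
from h import *
W=cam('wrist','w12');T=cam('top','t12')
for p in (T,):
    for n in ('block','disc','dome','star','ell'): print(n,[(np.round(r['position']).tolist(),round(r['conf'],2)) for r in bot.pinpoint(n,p)[:3]])
E
```

```text
t: 32.38
tool_pos: [0.5476, -0.1429, 0.3543]
orientation: [-3.14, 0.001, 1.748]
force: [0.5, -0.4, -2.1]
opening: 0.935
gripper_force: 31.2
t: 33.38
tool_pos: [0.5175, -0.2701, 0.2031]
orientation: [-3.139, -0.001, 1.748]
force: [0.4, 0.1, -2.4]
opening: 0.935
gripper_force: 31.1
t 33.475 tool [ 0.518  -0.2695  0.2035] force [ 0.3  0.3 -2.2]
top [331.  214.7] 0.83
scene [239.5 264.9] 0.56
tilt deg 29.7 res px [ 3.2 -2.   4.  -0.4] lip [ 0.4955 -0.1445  0.0281] lip-bowl along/z -0.2822 -0.0919
block [([218.0, 196.0], 0.47), ([228.0, 119.0], 0.26)]
disc []
dome [([225.0, 184.0], 0.52)]
star [([229.0, 199.0], 0.72)]
ell [([220.0, 167.0], 0.51), ([361.0, 204.0], 0.5)]
```

```bash
python3 -m pendant '[{"dx":0,"dy":0,"dz":-0.01,"roll":0},{"dx":0,"dy":0,"dz":-0.02,"roll":0},{"dx":0,"dy":0,"dz":-0.024,"roll":0},{"dx":0.001,"dy":-0.005,"dz":-0.031,"roll":0},{"dx":0.002,"dy":-0.01,"dz":-0.037,"roll":0},{"dx":0.003,"dy":-0.015,"dz":-0.043,"roll":0},{"dx":0.004,"dy":-0.021,"dz":-0.049,"roll":0},{"dx":0.004,"dy":-0.021,"dz":-0.049,"roll":0}]' 0.933 20
python3 lip.py
python3 -m pendant '[{"dx":0.001,"dy":-0.005,"dz":-0.006,"roll":0},{"dx":0.002,"dy":-0.009,"dz":-0.013,"roll":0},{"dx":0.0025,"dy":-0.013,"dz":-0.02,"roll":0},{"dx":0.003,"dy":-0.017,"dz":-0.027,"roll":0},{"dx":0.0035,"dy":-0.02,"dz":-0.034,"roll":0},{"dx":0.004,"dy":-0.023,"dz":-0.042,"roll":0},{"dx":0.005,"dy":-0.026,"dz":-0.05,"roll":0},{"dx":0.005,"dy":-0.026,"dz":-0.05,"roll":0}]'
python3 lip.py
```

```text
t: 34.92
tool_pos: [0.5231, -0.2903, 0.1548]
orientation: [-3.141, -0.0, 1.75]
force: [-0.1, 0.5, -1.4]
opening: 0.933
gripper_force: 23.6
t 35.025 tool [ 0.5233 -0.29    0.1552] force [ 0.5  0.2 -2.3]
top [333.8 214.6] 0.87
tilt deg 21.0 res px [ 0.1 -0.7] lip [ 0.4972 -0.1468  0.0005] lip-bowl along/z -0.2846 -0.1195
t: 36.12
tool_pos: [0.5277, -0.3157, 0.1043]
orientation: [-3.14, -0.001, 1.75]
force: [0.5, -0.3, -1.4]
opening: 0.932
gripper_force: 21.7
t 36.225 tool [ 0.5278 -0.3152  0.1048] force [ 0.6  0.2 -2.1]
top [332.7 215.7] 0.7
scene [244.2 270. ] 0.79
scene [227. 298.] 0.65
tilt deg 1.1 res px [ 0.  -2.   0.6  0.3] lip [ 0.4965 -0.1431  0.0063] lip-bowl along/z -0.2808 -0.1137
```

```bash
python3 -m pendant '[{"dx":0,"dy":0,"dz":-0.003,"roll":0},{"dx":0,"dy":0,"dz":-0.005,"roll":0},{"dx":0,"dy":0,"dz":-0.007,"roll":0},{"dx":0,"dy":0,"dz":-0.007,"roll":0}]'
python3 -m pendant '[{"dx":0,"dy":0,"dz":0,"roll":0},{"dx":0,"dy":0,"dz":0,"roll":0},{"dx":0,"dy":0,"dz":0,"roll":0}]' 1
python3 -m pendant '[{"dx":0,"dy":0,"dz":0.01,"roll":0},{"dx":0,"dy":0,"dz":0.03,"roll":0},{"dx":0,"dy":0,"dz":0.06,"roll":0},{"dx":0,"dy":0,"dz":0.1,"roll":0},{"dx":0,"dy":0,"dz":0.15,"roll":0},{"dx":0,"dy":-0.04,"dz":0.18,"roll":0},{"dx":0,"dy":-0.08,"dz":0.18,"roll":0}]'
python3 - <<'E'
from h import *
T=cam('top','t13');S=cam('scene','s13');W=cam('wrist','w13')
ob={}
for n,q in (('tray_grip',((194.9,308),(400,199))),('tray_lip',((244.6,272.8),(331,214))),('tray_floor',((224,292),(357,210)))):
    o=[]
    for p,c in zip((S,T),q):
        r=[x for x in bot.pinpoint(n,p) if np.linalg.norm(np.array(x['position'])-c)<15]
        if r:o.append((p,r[0]['position']))
    print(n,[(a['n'],np.round(b,1).tolist()) for a,b in o],tri(o)[0].round(4) if len(o)==2 else '')
for p in (T,S):
    for n in ('brush','cup','dish','jar','knife','rib','tub','block','disc','dome','star','ell'): print(p['n'],n,[(np.round(r['position']).tolist(),round(r['conf'],2)) for r in bot.pinpoint(n,p)[:2]])
# dial in top view
q=np.load('knob.npy')
from dial import warp
w=warp(T,q[:3]+[.002,-.002,0],np.radians(82.4)); g=cv2.cvtColor(w,cv2.COLOR_BGR2GRAY)
a=np.arange(-180,180,1.); 
for r in (34,40,44):
    v=np.array([g[int(162.5-r*2.5*np.cos(np.radians(t))),int(162.5+r*2.5*np.sin(np.radians(t)))] for t in a]); i=np.argsort(v)[:14]; print(r,sorted(a[i]),v.min(),np.median(v))
E
```

```text
t: 36.83
tool_pos: [0.5283, -0.3163, 0.0997]
orientation: [3.141, 0.001, 1.75]
force: [-0.5, 0.3, 6.1]
opening: 0.932
gripper_force: 22.1
t: 37.2
tool_pos: [0.5281, -0.3155, 0.0981]
orientation: [-3.141, -0.001, 1.751]
force: [-0.1, -0.1, -0.9]
opening: 1.001
gripper_force: 0.0
t: 38.08
tool_pos: [0.5295, -0.3972, 0.2832]
orientation: [3.136, 0.006, 1.752]
force: [0.9, -0.5, -0.7]
opening: 1.001
gripper_force: 0.0
tray_grip [('scene', [193.8, 310.6]), ('top', [401.4, 197.8])] [ 0.5317 -0.3189  0.0624]
tray_lip [('scene', [246.4, 272.6]), ('top', [329.2, 215.0])] [ 0.4949 -0.136  -0.0097]
tray_floor [('scene', [223.3, 289.6]), ('top', [358.7, 207.5])] [ 0.5099 -0.2172  0.0158]
top brush []
top cup []
top dish [([268.0, 134.0], 0.83)]
top jar [([369.0, 119.0], 0.56), ([406.0, 139.0], 0.46)]
top knife [([405.0, 140.0], 0.71), ([268.0, 132.0], 0.18)]
top rib [([317.0, 126.0], 0.61)]
top tub [([231.0, 119.0], 0.82)]
top block [([270.0, 131.0], 0.56), ([214.0, 196.0], 0.53)]
top disc [([221.0, 173.0], 0.6), ([407.0, 140.0], 0.59)]
top dome [([225.0, 184.0], 0.53), ([220.0, 170.0], 0.41)]
t
[... 797 characters left out ...]
np.float64(172.0), np.float64(173.0), np.float64(174.0), np.float64(175.0), np.float64(176.0), np.float64(177.0), np.float64(178.0), np.float64(179.0)] 48 177.0
40 [np.float64(-164.0), np.float64(-163.0), np.float64(-162.0), np.float64(-161.0), np.float64(-160.0), np.float64(-159.0), np.float64(-157.0), np.float64(-156.0), np.float64(-153.0), np.float64(-2.0), np.float64(-1.0), np.float64(0.0), np.float64(1.0), np.float64(2.0)] 50 178.0
44 [np.float64(-3.0), np.float64(-2.0), np.float64(-1.0), np.float64(0.0), np.float64(1.0), np.float64(2.0), np.float64(3.0), np.float64(4.0), np.float64(37.0), np.float64(83.0), np.float64(84.0), np.float64(85.0), np.float64(86.0), np.float64(87.0)] 51 178.0
```

Run:
```python
import cv2
for f in ('t13','t12'):
    m=cv2.inRange(cv2.cvtColor(cv2.imread(f'pics/{f}.png'),cv2.COLOR_BGR2HSV),(2,120,80),(14,255,255)); n,l,s,c=cv2.connectedComponentsWithStats(m[150:250,180:430])
    print(f,[((c[i]+[180,150]).round().tolist(),int(s[i,4])) for i in range(1,n) if s[i,4]>8])
from h import *
print(bot.sign_off())
```

```text
t13 [([217.0, 172.0], 108), ([223.0, 184.0], 38), ([215.0, 193.0], 112), ([401.0, 206.0], 230), ([231.0, 198.0], 117), ([295.0, 227.0], 145), ([426.0, 231.0], 23), ([424.0, 243.0], 87)]
t12 [([215.0, 168.0], 13), ([219.0, 177.0], 121), ([215.0, 193.0], 111), ([231.0, 198.0], 117), ([296.0, 227.0], 159), ([333.0, 242.0], 186), ([359.0, 245.0], 322), ([392.0, 249.0], 10)]
the job is handed in; nothing more can be done
None
```

I handed the job in at about 40 s: the dial was set to zero with the bowl empty, all five pieces were tipped into the bowl (reading about 118 g), and the empty tray is back flat on the table where it started, well clear of the scale.

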